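Seat the button cell in the open data logger

TASK

On the flat deck of the opened data logger lies a thick button cell: nudge it along the deck, without ever lifting it, until it drops into the round battery well. Then press it straight down onto its stiff contact until it stands firmly on the hard stop below (12 N or more, held for half a second), with never more than 20 N on the cell or the logger, and let go. Leave everything else as it is.

Things in the scene. Friction and masses are not known exactly. Their poses are not given: they have to be found in the camera images.
- case: Open base of a bench data logger, fixed, grey plastic, 200 (its x) x 170 (its y) x 24 mm high; origin at the centre of its underside, z up. Its top is a flat smooth deck at 24 mm. Along both long edges (beyond 70 mm from the centre line in y) are circuit boards with parts, 6 to 10 mm high, and brass posts at the corners. Above 20 N it breaks.
- well (a point): Centre of the mouth of the round battery well, at deck height, 50 mm from the case's centre along its +x. The well is 26.5 mm in diameter, sharp-edged, its floor is the brass contact. Below are hard stops for the cell, 4.0 to 9.8 mm under the deck: this depth differs from logger to logger, is not measured and cannot be seen; it is felt as a steep rise of force above the contact's steady 5 N.
- contact: Brass disc that fills the well, diameter 24.4, its top (origin, z up) 3 mm below the deck at the start. It gives way downwards, up to 8 mm, only under about 5 N and stays where it is pushed (no spring back). The hard stops come up through it to meet the cell.
- cell: Thick rechargeable button cell, a plain steel disc 24.5 mm in diameter, 11 mm thick, 15 to 25 g, flat and loose on the deck on the case's -x side, 45 to 125 mm from the well; origin at the centre of its underside, z up. Dropped into the well it stands 8 mm above the deck; pressed home, 1.2 to 7 mm. It cracks above 20 N.
- nut: Bystander: steel hex nut, 17 mm across flats, 8 mm high, loose on the deck beyond the well; origin at the centre of its underside.
- standoff: Bystander: brass spacer, diameter 10, 16 mm high, standing loose on the deck beyond the well; origin at the centre of its underside.
- cover: Bystander: grey plastic battery cover, diameter 36, 4 mm thick, on the table beside the case; origin at the centre of its underside.
- old_cell: Bystander: spent smaller cell, diameter 20, 5 mm thick, on the table beside the case; origin at the centre of its underside.
- screwdriver: Bystander: blue screwdriver 150 mm long lying on the table beside the case.
- spool: Bystander: steel solder spool, diameter 60, 42 mm high, standing on the table beyond the case; origin at the centre of its underside.
- flux: Bystander: amber glass jar with black cap, diameter 38, 45 mm high, on the table beyond the case; origin at the centre of its underside.
There are look-alikes about, which are no part of the job. Leave any black look-alike of the cell alone.

How it is judged (in metres and radians):
On the way, in this order (a step that is already met when the one before it is completed fails the run):
1. the cell has dropped into the well and lies flat on the contact (horizontal distance between cell and well below 0.0025 m and z of cell in the frame of well below -0.002 m and angle between cell's own z axis and vertical below 0.1 rad), for 0.2 s.
2. the cell is pressed onto the hard stop with the fingers, 11 N or more, for 0.25 s (contact force between the fingers and cell above 11 N and z of cell in the frame of well below -0.0036 m and horizontal distance between cell and well below 0.0025 m), for 0.25 s.
At the end, for the whole second after the job is handed in: The cell lies flat (within 0.1 rad) and at rest in the well, centred within 2.5 mm, its underside at least 3.6 mm below the deck after having been pressed onto the hard stop (horizontal distance between cell and well below 0.0025 m and z of cell in the frame of well below -0.0036 m and angle between cell's own z axis and vertical below 0.1 rad and linear speed of cell below 0.01 m/s); the robot touches nothing.
It fails at once if the cell is lifted more than 8 mm off the deck (z of cell in the frame of well above 0.008 m).
It fails at once if more than 20 N on the cell (contact force between the fingers and cell above 20 N).
It fails at once if more than 20 N on the logger (contact force between any of the fingers, the arm and case above 20 N).
It fails at once if a bystander is moved more than 15 mm (distance of any of nut, standoff, cover, old_cell, screwdriver, spool, flux from where it was at the start of the episode above 0.015 m).
It also fails if it takes over 54 s, if anything falls off the work surface, if the arm or the gripper's body presses on something with over 40 N, if the wrist force passes 120 N, or if a joint passes its speed limit or range.

ROBOT

A 6-joint arm with a two-finger parallel gripper is mounted at the origin on the work surface. World frame = base frame: x ahead of the robot, y to its left, z up, the work surface at z = 0. Lengths are in m, angles in degrees, forces in N, time in s.
With the tool pointing down it reaches from about 0.3 to 0.95 m from the base axis. Payload 3.1 kg.
Tool frame: the origin (TCP) lies at the centre of the arm's flange, where the gripper is bolted on; the fingertips stand 173 mm ahead of it and the grasp point (between the pads) lies 155 mm ahead of it (tcp_to_grasp is the distance from the TCP to the grasp point, in m); z points along the fingers, y is the line along which they close (so a half turn about z gives the same grasp; the last joint's range is limited). The gripper opens to 85 mm and grips with 20 to 120 N. Pads are 22 mm wide; open, the fingers measure 114 mm over their backs; the gripper's body (76 mm by 85 mm) begins 54 mm behind the grasp point. The pads swing forward as they close: fully open they stand 13 mm farther back than shut.
Start: joints at [-3.994, 17.653, 93.61, -0, 68.738, -3.994], TCP at [0.625, -0, 0.405] pointing down, gripper open.
Joint ranges: [-175.34, 175.34], [-45.06, 112.39], [2.9, 150.54], [-68.45, 248.45], [3.09, 151.38], [-168.51, 168.51]. Speed limits (degrees/s): [159.86, 159.86, 180, 180, 180, 180].

INTERFACE

Orientations are given as [roll, pitch, yaw] about the fixed x, y, z axes, in that order (R = Rz(yaw) Ry(pitch) Rx(roll)).
In Python, from plant import sense, get_image, close_job, tcp_to_grasp gives the robot as it stands.
- The arm moves only by the shell command python3 -m pendant 'ROWS' [FORCE]. ROWS is JSON, a list of rows, each a list of 3 entries, a list of its own where there are three numbers: the shift along the tool's x, y, z in mm, then the turn, a rotation vector about the tool's x, y, z in degrees, then the opening in per cent of the stroke, from 0 (shut) to 100 (fully open). A call has 1 to 5 rows; each row shifts and turns the commanded pose from where the row before left it, along the tool's axes as they then stand; what a row does not reach is not made up. A row lasts 1/8 s, in which the tool goes at most 62.5 mm and 10.7 degrees, less where a joint would pass 70% of its speed; a pose out of reach is approached as far as the arm can. A call with a gripper value outside its range is refused whole. The fingers move at their own pace and stop on an object; FORCE is the grip in N (left out, the last holds). Time passes only in rows, so rows that do not move let the fingers close. It gives the time, the measured TCP pose, the force, the opening and the grip force at its end, in the units of the state.
- sense(): the state, without advancing time (a new reading comes with each control period).
- get_image(name): name is "scene" or "side" or "wrist"; returns a dict with "image" (400x640x3 uint8, red, green, blue), "fx", "fy", "cx", "cy" (pixels), "k1" (the pictures are not rectified: a ray, as slopes to the right and down, at radius r is drawn at 1 + k1 r^2 times it, then the intrinsics apply), "pose" (4x4, takes a point from camera to world coordinates); the wrist camera has in their place "hand_eye" (4x4, takes a point from camera to tool coordinates, whose origin is the TCP and whose axes are the flange's). Camera axes: x right, y down, z forward; pixel columns grow to the right and rows downward; lengths in m; the calibration is good to about 2 mm. A picture is of the moment at which its call begins: read the wrist's pose just before it. There is no depth.
- close_job(): hands the job in; it is judged then, once.
The state is a dict: "t": time; "joint_positions": joint angles; "qd": joint speeds; "joint_torque": joint torques, N m; "position": TCP position; "eef_rot": TCP orientation; "force": force on the tool from outside, world axes, zero at the start; "moment": the same for the moment, N m; "width": finger opening in m; "grip_force": force on a finger pad.
Only numpy, scipy, OpenCV 4.12 (cv2) and the standard library are available. Lean on these libraries where they do the work, as an engineer would, in place of code of your own. Each camera call takes 0.05 s, during which the arm holds its last target. There are 200 camera calls.

## Working session

There is one attempt and no reset: what is moved stays moved. The work goes in short steps, Python scripts to look and compute and a shell command to move; the robot and the scene stay as the last step left them, time stands still between calls to the robot, and variables do not carry over. Pictures are saved under pics/ and viewed, at most 13 in all, crops included, and the job is handed in when it is done.

```bash
ls; mkdir -p pics; cat > h.py <<'E'
import numpy as np, cv2
from plant import sense, get_image, close_job, tcp_to_grasp
from scipy.spatial.transform import Rotation as R
def T():
    s=sense(); M=np.eye(4); M[:3,:3]=R.from_euler('xyz',s['eef_rot'],degrees=True).as_matrix(); M[:3,3]=s['position']; return M
def grab(name):
    P=T(); g=get_image(name)
    g['pose']=np.array(g['pose']) if 'pose' in g else P@np.array(g['hand_eye'])
    return g
def ray(g,u,v):
    K=np.array([[g['fx'],0,g['cx']],[0,g['fy'],g['cy']],[0,0,1.]])
    p=cv2.undistortPoints(np.array([[[u,v]]],float),K,np.array([g['k1'],0,0,0.]))[0,0]
    return g['pose'][:3,3], g['pose'][:3,:3]@np.array([p[0],p[1],1])
def plane(g,u,v,z):
    o,d=ray(g,u,v); return o+d*(z-o[2])/d[2]
E
python3 - <<'E'
from h import *
print(sense()); print(tcp_to_grasp)
for n in ('scene','side','wrist'):
    g=grab(n); cv2.imwrite(f'pics/{n}0.png',g['image'][:,:,::-1]); print(n,g['fx'],g['k1'],g['pose'].round(3).tolist())
a=[cv2.imread(f'pics/{n}0.png') for n in ('scene','side')]
E
```

```text
pics
{'t': 0.0, 'joint_positions': array([-3.99662825e+00,  1.77048247e+01,  9.36904293e+01, -1.90017205e-03,
        6.87368117e+01, -3.99482278e+00]), 'qd': array([-0.01728414, -0.00489732, -0.06556508, -0.07982573,  0.0629175 ,
       -0.03965135]), 'joint_torque': array([ 1.43707580e-04, -4.15252447e+01, -2.76667070e+01, -1.74997494e-04,
        1.01000658e-02, -1.14578896e-05]), 'position': array([ 6.24571591e-01, -3.57808495e-05,  4.03435577e-01]), 'eef_rot': array([-1.79868132e+02, -7.43560153e-03,  8.99988771e+01]), 'force': array([ 0.02561433,  0.78731968, -0.20803223]), 'moment': array([0.00159889, 0.03494198, 0.00440264]), 'grip_force': 0.0, 'width': 0.08547551590643908}
0.1547
scene 451.7353766820389 -0.10087253247020428 [[0.801, 0.391, -0.453, 0.96], [0.599, -0.528, 0.602, -0.461], [-0.004, -0.754, -0.657, 0.599], [0.0, 0.0, 0.0, 1.0]]
side 447.5501808146102 0.017754251666419276 [[0.964, -0.202, 0.176, 0.461], [-0.267, -0.749, 0.607, -0.46], [0.01, -0.632, -0.775, 0.632], [0.0, 0.0, 0.0, 1.0]]
wrist 290.01336617726065 -0.020528595031996347 [[1.0, 0.002, -0.001, 0.625], [0.002, -0.947, -0.32, 0.083], [-0.002, 0.32, -0.947, 0.373], [0.0, 0.0, 0.0, 1.0]]
```

View pics/side0.png

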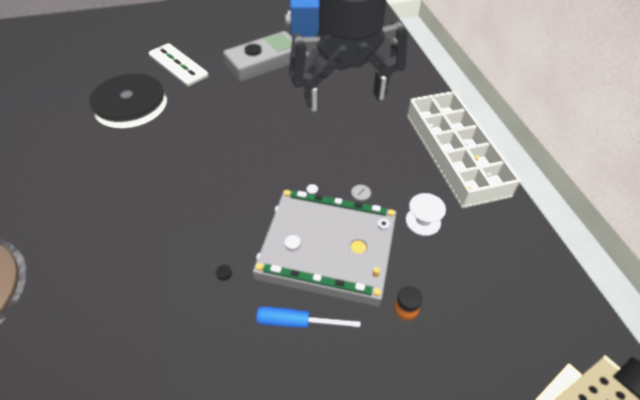

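View pics/wrist0.png

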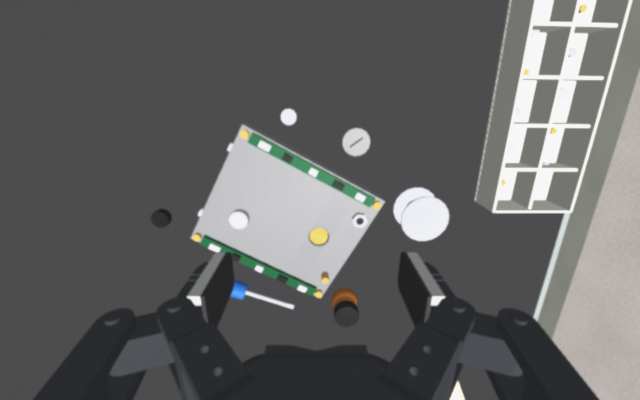

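The wrist view shows these candidates for the cell:
- Bright disc on the deck at (238,220).
- Old cell on the table at (288,117).
- Black look-alike on the table at (161,218).
- Cover at (356,142).
- Spool top at (425,218).

The brass well is at (319,236), the nut at (360,220) and the standoff at (325,280). I choose the disc on the deck at wrist (238,220), side (292,243), and will check it in a crop.

```bash
cat >> h.py <<'E'
def blobs(g,kind,box=None):
    hsv=cv2.cvtColor(g['image'],cv2.COLOR_RGB2HSV)
    m=cv2.inRange(hsv,(18,110,110),(35,255,255)) if kind=='brass' else cv2.inRange(hsv,(0,0,215),(179,40,255))
    m[:]=m
    if box is not None:
        k=np.zeros_like(m);x0,y0,x1,y1=box;k[y0:y1,x0:x1]=255;m&=k
    n,l,st,c=cv2.connectedComponentsWithStats(m)
    return [(st[i].tolist(),c[i].round(1).tolist()) for i in range(1,n) if st[i][4]>25]
E
python3 - <<'E'
from h import *
for n,bw,bc in (('wrist',(300,220,340,255),(222,205,256,235)),('side',(342,232,375,260),(278,230,308,254))):
    g=grab(n)
    w=blobs(g,'brass',bw); c=blobs(g,'white',bc); print(n,w,c)
    for b in w: print('well@21',plane(g,*b[1],.021).round(4))
    for b in c: print('cell@35',plane(g,*b[1],.035).round(4))
    if n=='wrist':
        for nm,p in (('tl post',(244,134)),('tr',(378,206)),('bl',(197,238)),('br',(319,295))): print(nm,plane(g,*p,.034).round(4))
        a=cv2.resize(g['image'][180:310,180:400],None,fx=3,fy=3,interpolation=2)
    else: b_=cv2.resize(g['image'][180:310,245:410],None,fx=3,fy=3,interpolation=2)
cv2.imwrite('pics/crop.png',a[:,:,::-1])
E
```

```text
wrist [([310, 228, 18, 16, 219], [318.3, 235.9])] [([228, 212, 20, 18, 283], [237.6, 220.4])]
well@21 [ 0.6283 -0.0926  0.021 ]
cell@35 [ 0.5256 -0.0641  0.035 ]
tl post [0.5418 0.0439 0.034 ]
tr [ 0.7026 -0.0445  0.034 ]
bl [ 0.47   -0.0897  0.034 ]
br [ 0.6296 -0.1778  0.034 ]
side [([352, 241, 14, 11, 129], [358.2, 246.1])] [([284, 235, 17, 14, 186], [292.2, 241.1])]
well@21 [ 0.6284 -0.0927  0.021 ]
cell@35 [ 0.5258 -0.0646  0.035 ]
```

View pics/crop.png

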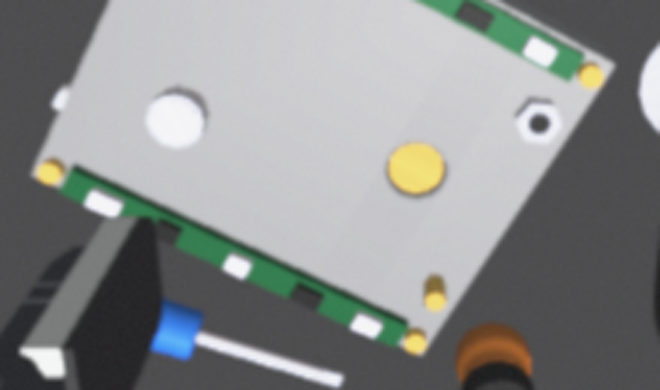

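The crop confirms the plain steel disc on the deck at (176,120) and the brass well at (416,168). Both views agree: the cell is at about (0.526,-0.064) and the well at about (0.629,-0.092). I will push with two nearly shut fingertips along tool x, heading about -15.5°.

```bash
python3 -m pendant '[[[-18.7,-43.3,40],[0,0,0],16],[[-18.7,-43.3,40],[0,0,0],16],[[-18.6,-43.1,40],[0,0,0],16],[[0,0,0],[0,0,10.5],16],[[0,0,0],[0,0,10.5],16]]' 20 && python3 -m pendant '[[[0,0,0],[0,0,10.5],16],[[0,0,0],[0,0,10.5],16],[[0,0,0],[0,0,10.5],16],[[0,0,0],[0,0,10.5],16],[[0,0,0],[0,0,10.5],16]]' && python3 -m pendant '[[[0,0,0],[0,0,10.5],16],[[0,0,0],[0,0,10.5],16],[[0,0,0],[0,0,10.5],16],[[0,0,0],[0,0,0],16],[[0,0,0],[0,0,0],16]]'
python3 - <<'E'
from h import *
s=sense();print(s['position'],s['eef_rot'],s['width'],s['force'])
g=grab('wrist');cv2.imwrite('pics/w1.png',g['image'][:,:,::-1])
print(blobs(g,'brass'),blobs(g,'white'))
E
```

```text
t: 0.88
position: [0.494, -0.0562, 0.2836]
eef_rot: [-179.9, 0.0, 68.6]
force: [0.8, -0.5, 0.2]
width: 0.0135
grip_force: 0.0
t: 1.5
position: [0.4953, -0.056, 0.2847]
eef_rot: [-180.0, -0.0, 16.2]
force: [-0.7, -0.9, 0.6]
width: 0.0135
grip_force: 0.0
t: 2.12
position: [0.4953, -0.056, 0.2847]
eef_rot: [180.0, -0.0, -14.9]
force: [0.2, -0.4, 0.5]
width: 0.0136
grip_force: 0.0
[ 0.49531182 -0.05601936  0.2846863 ] [ 1.79999849e+02 -5.35393477e-04 -1.48530678e+01] 0.013586921647413357 [ 0.21220075 -0.40486321  0.50094935]
[([301, 0, 16, 32, 300], [308.5, 12.8]), ([319, 0, 17, 35, 257], [327.3, 17.3]), ([183, 176, 9, 10, 43], [187.5, 179.6]), ([360, 217, 9, 8, 37], [363.6, 219.8])] [([123, 0, 45, 28, 923], [145.9, 12.0]), ([186, 0, 240, 229, 38456], [301.1, 103.8]), ([427, 6, 18, 23, 273], [435.3, 16.7]), ([463, 28, 33, 103, 773], [479.2, 77.1]), ([188, 52, 14, 19, 206], [194.5, 60.9]), ([396, 107, 15, 17, 180], [403.0, 115.3]), ([142, 113, 23, 24, 429], [153.3, 124.2]), ([179, 141, 13, 21, 218], [184.7, 150.8]), ([369, 188, 15, 18, 189], [376.0, 196.5]), ([368, 219, 6, 12, 26], [371.2, 224.1]), ([287, 276, 10, 8, 44], [292.8, 278.5]), ([336, 276, 9, 8, 40], [338.6, 278.4]), ([0, 391, 44, 9, 293], [17.0, 395.7])]
```

View pics/w1.png

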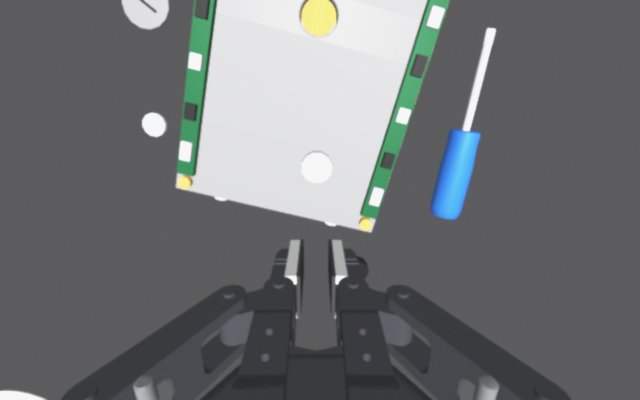

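The wrist view shows the cell at (317,167), the well at (319,16), and the fingertips at rows 240–280, symmetric about column 316. Next I work out the alignment in tool axes.

```bash
cat >> h.py <<'E'
def blob_at(g,u,v,tol,lo,hi):
    """centre of min enclosing ellipse of colour region seeded near u,v"""
    hsv=cv2.cvtColor(g['image'],cv2.COLOR_RGB2HSV)
    m=cv2.inRange(hsv,lo,hi)
    k=np.zeros_like(m);cv2.circle(k,(int(u),int(v)),tol,255,-1);m&=k
    c=max(cv2.findContours(m,0,1)[0],key=cv2.contourArea)
    return cv2.fitEllipse(c)
def intool(p):
    return (np.linalg.inv(T())@np.append(p,1))[:3]*1000
E
python3 - <<'E'
from h import *
g=grab('wrist')
h=cv2.cvtColor(g['image'],cv2.COLOR_RGB2HSV)
print(h[167,317],h[167,345],h[100,317],h[188,317])
e=blob_at(g,317,167,22,(0,0,225),(179,40,255)); print('cell',e,plane(g,*e[0],.035),intool(plane(g,*e[0],.035)))
e=blob_at(g,319,16,26,(18,110,110),(35,255,255)); print('well',e,plane(g,*e[0],.021),intool(plane(g,*e[0],.021)))
for z in (.1,.11,.12):print(z,intool(plane(g,297,241,z)),intool(plane(g,336,241,z)))
E
```

```text
[  0   0 247] [105   2 228] [120   1 230] [120   2 228]
cell ((317.0, 167.0), (43.0483512878418, 43.0483512878418), 0.0) [ 0.52601821 -0.06427827  0.035     ] [3.18062294e+01 9.80840349e-02 2.49678028e+02]
well ((308.1937255859375, 12.485856056213379), (12.049789428710938, 32.467079162597656), 8.448643684387207) [ 0.63211985 -0.08574672  0.021     ] [139.85947467  -6.45221998 263.67952265]
0.1 [  2.0025172  -11.91106308 184.67783803] [  2.06017911  11.20268073 184.67746672]
0.11 [  7.21889545 -11.2038038  174.67789371] [  7.27281703  10.41063233 174.67754648]
0.12 [ 12.43527371 -10.49654451 164.67794939] [ 12.48545496   9.61858393 164.67762625]
```

```bash
python3 -m pendant '[[[0,0,40],[0,0,0],16],[[0,0,30],[0,0,0],16],[[0,0,10],[0,0,0],16],[[0,0,0],[0,0,0],16]]'
python3 - <<'E'
from h import *
a=grab('side')['image'][195:285,235:355]; b=grab('wrist')['image'][130:300,220:420]
a=cv2.resize(a,(600,450),interpolation=2)
cv2.imwrite('pics/s2.png',a[:,:,::-1])
cv2.imwrite('pics/w2.png',cv2.resize(b,None,fx=3,fy=3,interpolation=2)[:,:,::-1])
E
```

```text
t: 2.72
position: [0.4952, -0.056, 0.2043]
eef_rot: [180.0, 0.1, -15.0]
force: [-0.5, -0.4, 0.1]
width: 0.0136
grip_force: 0.0
```

View pics/s2.png

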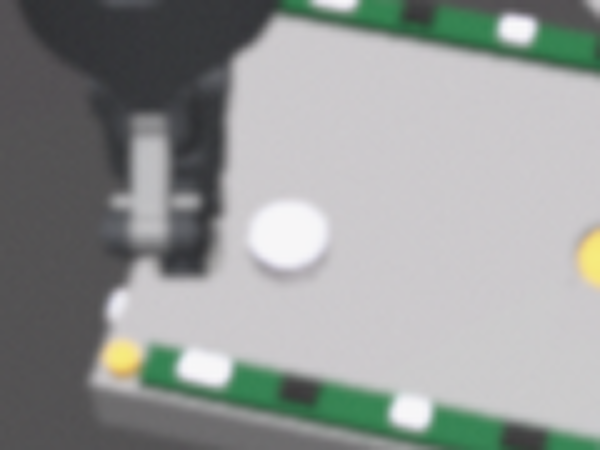

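The side crop shows the cell at (288,236) and, clear of it, the near finger's lower front corner at about (208,272), which is full-image pixel (276.6,249.4).

```bash
python3 - <<'E'
from h import *
g=grab('side')
o,d=ray(g,276.6,249.4)
for z in (.024,.028,.032,.036,.04): print(z,intool(o+d*(z-o[2])/d[2]).round(1))
E
```

```text
0.024 [  5.1   8.9 181.9]
0.028 [  5.6  11.5 177.9]
0.032 [  6.   14.1 173.9]
0.036 [  6.5  16.6 169.9]
0.04 [  6.9  19.2 165.9]
```

```bash
python3 -m pendant '[[[0,0,4],[0,0,0],16],[[5,0,0],[0,0,0],16],[[5,0,0],[0,0,0],16],[[5,0,0],[0,0,0],16],[[5,0,0],[0,0,0],16]]' && python3 -m pendant '[[[6,0,0],[0,0,0],16],[[6,0,0],[0,0,0],16],[[6,0,0],[0,0,0],16],[[6,0,0],[0,0,0],16],[[0,0,0],[0,0,0],16]]'
python3 - <<'E'
from h import *
g=grab('wrist');a=g['image'][100:300,200:440]
cv2.imwrite('pics/w3.png',cv2.resize(a,(720,600),interpolation=2)[:,:,::-1])
g=grab('side'); b=blobs(g,'white',(275,225,340,265)); print(b)
for x in b: print(intool(plane(g,*x[1],.035)))
E
```

```text
t: 3.5
position: [0.5151, -0.0613, 0.2007]
eef_rot: [-180.0, -0.0, -15.0]
force: [-0.9, -0.0, 1.1]
width: 0.0135
grip_force: 0.1
t: 4.12
position: [0.5384, -0.0676, 0.2008]
eef_rot: [-180.0, -0.0, -15.0]
force: [-0.0, -0.1, -0.6]
width: 0.0136
grip_force: 0.0
[([307, 234, 16, 14, 175], [314.7, 240.7])]
[ 23.65435696  -0.32792511 165.59002821]
```

View pics/w3.png

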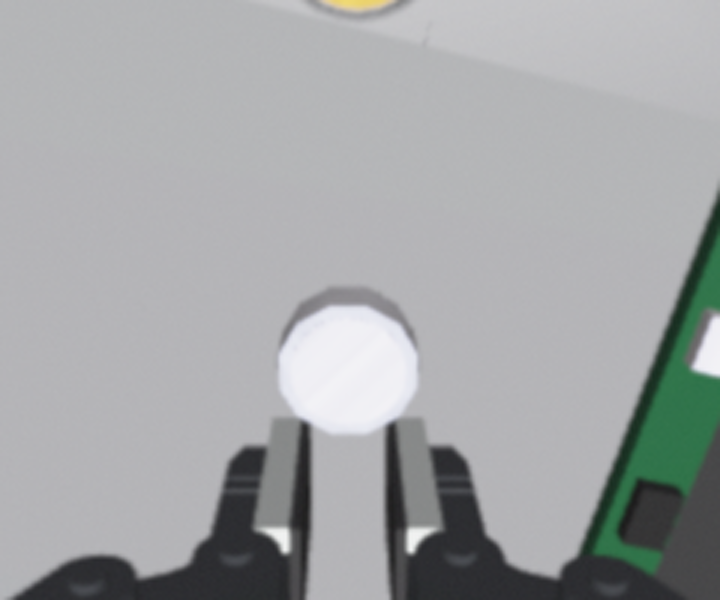

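The crop shows the cell seated evenly between the two finger edges at (347,370), with the well ahead at (358,0). I'll measure the well in the current tool axes.

```bash
python3 - <<'E'
from h import *
g=grab('side'); b=blobs(g,'brass',(342,232,375,260)); print(b)
# rim correction: brass seen through a 3 mm deep mouth; also use dark/whole mouth ellipse at deck
for x in b: print(intool(plane(g,*x[1],.021)))
print(intool([.6298,-.0911,.021]))
g=grab('wrist'); b=blobs(g,'brass',(280,60,370,130)); print(b)
h=cv2.cvtColor(g['image'],cv2.COLOR_RGB2HSV)
m=cv2.inRange(h,(18,110,110),(35,255,255));m[115:]=0
ys,xs=np.nonzero(m[60:115,280:370]);print(xs.min()+280,xs.max()+280,ys.min()+60,ys.max()+60)
for x in b: print(intool(plane(g,x[1][0],x[1][1],.021)))
E
```

```text
[([352, 241, 14, 11, 128], [358.2, 246.1])]
[ 94.29632557   0.97683848 179.51845097]
[ 95.28308676  -0.93571764 179.51792637]
[([293, 60, 53, 40, 1728], [318.9, 77.1])]
293 345 60 99
[ 92.02200753   0.49045144 179.49135353]
```

```bash
python3 -m pendant '[[[8,0,0],[0,0,0],16],[[8,0,0],[0,0,0],16],[[8,0,0],[0,0,0],16],[[8,0,0],[0,0,0],16],[[6,0,0],[0,0,0],16]]' && python3 -m pendant '[[[4,0,0],[0,0,0],16],[[2,0,0],[0,0,0],16],[[0,0,0],[0,0,0],16]]'
python3 - <<'E'
from h import *
g=grab('side'); b=blobs(g,'white',(310,225,360,270)); print(b)
for x in b: print('cell side',intool(plane(g,*x[1],.035)))
b=blobs(g,'brass',(342,232,375,260))
for x in b: print('well side',x,intool(plane(g,*x[1],.021)))
g=grab('wrist');cv2.imwrite('pics/w4.png',cv2.resize(g['image'][100:300,200:440],(720,600),interpolation=2)[:,:,::-1])
h=cv2.cvtColor(g['image'],cv2.COLOR_RGB2HSV)
m=cv2.inRange(h,(18,110,110),(35,255,255));m[:, :250]=0;m[:,400:]=0
c=max(cv2.findContours(m,0,1)[0],key=cv2.contourArea);e=cv2.fitEllipse(c);print('well wrist',e,intool(plane(g,*e[0],.021)))
m=cv2.inRange(h,(0,0,235),(179,40,255));m[:,:270]=0;m[:,380:]=0;m[:190]=0;m[250:]=0
c=max(cv2.findContours(m,0,1)[0],key=cv2.contourArea);e=cv2.fitEllipse(c);print('cell wrist',e,intool(plane(g,*e[0],.035)))
E
```

```text
t: 4.95
position: [0.5752, -0.0774, 0.2007]
eef_rot: [180.0, -0.0, -15.0]
force: [-0.2, 0.3, -0.1]
width: 0.0139
grip_force: 0.1
t: 5.32
position: [0.5803, -0.0788, 0.2006]
eef_rot: [180.0, 0.0, -15.0]
force: [0.4, -0.3, -0.7]
width: 0.0136
grip_force: 0.0
[([338, 234, 12, 14, 134], [343.1, 240.5])]
cell side [ 25.13104578  -0.56769034 165.58202712]
well side ([352, 241, 14, 11, 129], [358.2, 246.1]) [ 50.19265938   0.9927892  179.5746546 ]
well wrist ((318.7191467285156, 164.1275177001953), (44.36167526245117, 45.89611053466797), 89.8539047241211) [ 49.56748018   0.63697127 179.59437629]
cell wrist ((315.53839111328125, 223.6641082763672), (40.006141662597656, 44.161502838134766), 87.18333435058594) [ 21.84642569  -0.97020889 165.60273345]
```

View pics/w4.png

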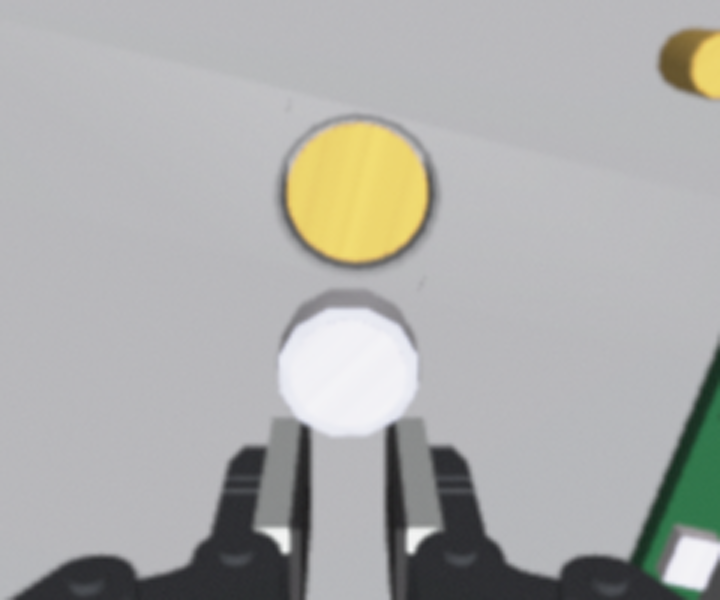

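The crop shows the well mouth at (357,191) and the cell at (347,370), still centred between the fingers. The well is 27 mm ahead and 1.5 mm towards +y.

```bash
python3 -m pendant '[[[4,0.4,0],[0,0,0],16],[[4,0.4,0],[0,0,0],16],[[4,0.4,0],[0,0,0],16],[[4,0.3,0],[0,0,0],16],[[3,0,0],[0,0,0],16]]' && python3 -m pendant '[[[2,0,0],[0,0,0],16],[[2,0,0],[0,0,0],16],[[1,0,0],[0,0,0],16],[[0,0,0],[0,0,0],16]]'
python3 - <<'E'
from h import *
g=grab('side'); b=blobs(g,'white',(325,225,380,270)); print(b)
for x in b: print('cell side',intool(plane(g,*x[1],.035)),intool(plane(g,*x[1],.032)))
print('well',intool([.6283,-.0922,.024]))
g=grab('wrist');cv2.imwrite('pics/w5.png',cv2.resize(g['image'][100:300,200:440],(720,600),interpolation=2)[:,:,::-1])
E
```

```text
t: 6.05
position: [0.5986, -0.0853, 0.2007]
eef_rot: [-180.0, -0.0, -15.0]
force: [0.1, -0.4, 0.5]
width: 0.0139
grip_force: 0.1
t: 6.55
position: [0.6031, -0.0865, 0.2007]
eef_rot: [-180.0, -0.0, -15.0]
force: [-0.6, -0.5, -0.6]
width: 0.0137
grip_force: 0.0
[([355, 235, 10, 14, 99], [359.3, 241.8])]
cell side [ 26.77513117   0.49209279 165.62804899] [ 27.11144714  -1.50436666 168.62799461]
well [ 25.87962002  -0.95660437 176.62809489]
```

View pics/w5.png

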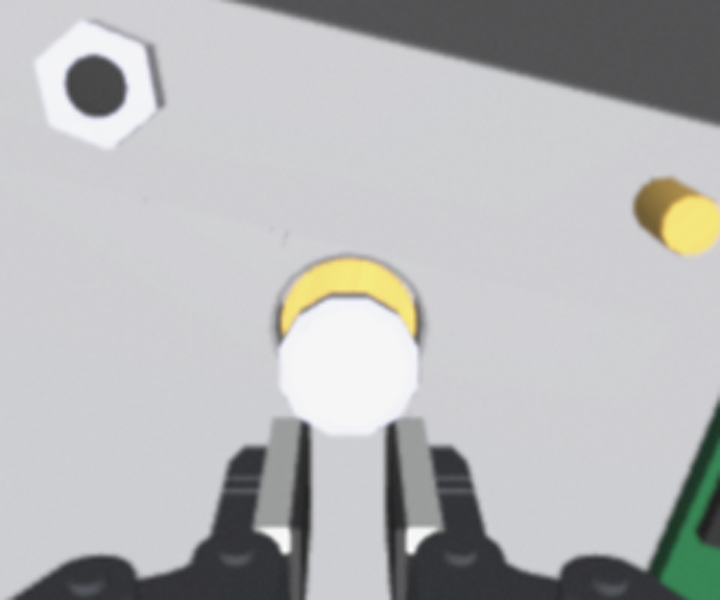

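The cell (348,365) is tipping into the well (centre near column 349), still laterally centred. I'll keep pushing slowly.

```bash
python3 -m pendant '[[[1,0,0],[0,0,0],16],[[1,0,0],[0,0,0],16],[[0.5,0,0],[0,0,0],16],[[0,0,0],[0,0,0],16]]'
python3 - <<'E'
from h import *
g=grab('wrist');cv2.imwrite('pics/w6.png',cv2.resize(g['image'][100:300,200:440],(720,600),interpolation=2)[:,:,::-1])
m=cv2.inRange(cv2.cvtColor(g['image'],cv2.COLOR_RGB2HSV),(18,110,110),(35,255,255))[180:240,280:350]; print((m>0).sum())
E
```

```text
t: 7.15
position: [0.6056, -0.0871, 0.2007]
eef_rot: [180.0, -0.0, -15.0]
force: [-0.9, 0.9, 0.3]
width: 0.0135
grip_force: 0.0
247
```

```bash
cat > b.py <<'E'
from h import *
g=grab('wrist');cv2.imwrite('pics/w7.png',cv2.resize(g['image'][100:300,200:440],(720,600),interpolation=2)[:,:,::-1])
m=cv2.inRange(cv2.cvtColor(g['image'],cv2.COLOR_RGB2HSV),(18,110,110),(35,255,255))[180:240,280:350]; print('brass',(m>0).sum())
E
python3 -m pendant '[[[1,0,0],[0,0,0],16],[[0.5,0,0],[0,0,0],16],[[0,0,0],[0,0,0],16]]'; python3 b.py;  python3 -m pendant '[[[0.5,0,0],[0,0,0],16],[[0.5,0,0],[0,0,0],16],[[0,0,0],[0,0,0],16]]'; python3 b.py
```

```text
t: 7.58
position: [0.607, -0.0875, 0.2007]
eef_rot: [180.0, -0.0, -15.0]
force: [-0.8, 1.2, -0.6]
width: 0.0136
grip_force: 0.0
brass 6
t: 8.0
position: [0.608, -0.0878, 0.2007]
eef_rot: [-180.0, -0.0, -15.0]
force: [0.2, -0.0, -0.0]
width: 0.0137
grip_force: 0.0
brass 0
```

View pics/w7.png

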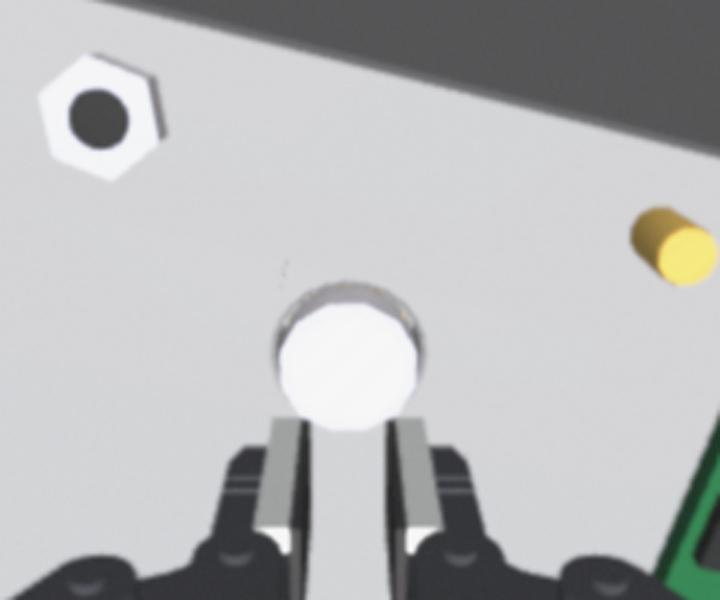

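The cell (348,365) fills the mouth and no brass is visible, but its rear edge may still be on the rim. I'll push on gently and watch the force and the cell's place relative to the fingers.

```bash
cat >> b.py <<'E'
h=cv2.cvtColor(g['image'],cv2.COLOR_RGB2HSV)
m=cv2.inRange(h,(0,0,238),(179,40,255));m[:,:285]=0;m[:,347]=0;m[:190]=0;m[250:]=0;m[:,348:]=0
c=max(cv2.findContours(m,0,1)[0],key=cv2.contourArea);print(cv2.boundingRect(c),intool(plane(g,*cv2.fitEllipse(c)[0],.032)))
E
python3 b.py; python3 -m pendant '[[[0.5,0,0],[0,0,0],16],[[0.5,0,0],[0,0,0],16],[[0,0,0],[0,0,0],16]]'; python3 b.py;  python3 -m pendant '[[[0.5,0,0],[0,0,0],16],[[0.5,0,0],[0,0,0],16],[[0,0,0],[0,0,0],16]]'; python3 b.py
```

```text
brass 0
(294, 202, 44, 41) [ 21.29420765  -1.00289709 168.67893523]
t: 8.48
position: [0.6087, -0.088, 0.2005]
eef_rot: [180.0, 0.0, -15.0]
force: [-0.3, 0.4, 0.5]
width: 0.0137
grip_force: 0.4
brass 0
(294, 203, 44, 41) [ 20.9116544   -0.96807391 168.54417623]
t: 8.9
position: [0.6094, -0.0881, 0.2004]
eef_rot: [180.0, 0.1, -15.0]
force: [-2.2, 0.2, 1.0]
width: 0.0137
grip_force: 1.3
brass 0
(294, 204, 44, 41) [ 20.42164235  -0.93758639 168.37250775]
```

A force of about 2 N shows the cell is against the far wall. I'll back off and look.

```bash
python3 -m pendant '[[[-5,0,0],[0,0,0],16],[[-20,0,0],[0,0,0],16],[[0,0,-20],[0,0,0],16],[[0,0,-20],[0,0,0],16],[[0,0,0],[0,0,0],16]]'
python3 - <<'E'
from h import *
g=grab('wrist'); s=grab('side')
a=cv2.resize(g['image'][110:230,250:390],(560,480),interpolation=2); b=cv2.resize(s['image'][225:265,340:380],(240,240),interpolation=2)
c=np.zeros((480,800,3),np.uint8);c[:,:560]=a;c[:240,560:]=b
cv2.imwrite('pics/w8.png',c[:,:,::-1])
print(blobs(s,'white',(342,225,380,265)))
for z in (.032,.035):
  for x in blobs(s,'white',(342,225,380,265)): print('side',plane(s,*x[1],z),intool(plane(s,*x[1],z)))
E
```

```text
t: 9.57
position: [0.5883, -0.0824, 0.2447]
eef_rot: [-180.0, -0.5, -15.0]
force: [0.5, 0.3, 0.1]
width: 0.0136
grip_force: 0.0
[([352, 236, 16, 14, 181], [359.3, 242.5])]
side [ 0.62920736 -0.0932636   0.032     ] [ 4.34178573e+01 -1.51016222e-01  2.10137203e+02]
side [ 0.62836824 -0.09509868  0.035     ] [ 43.0914506    1.83827644 207.13590026]
```

View pics/w8.png

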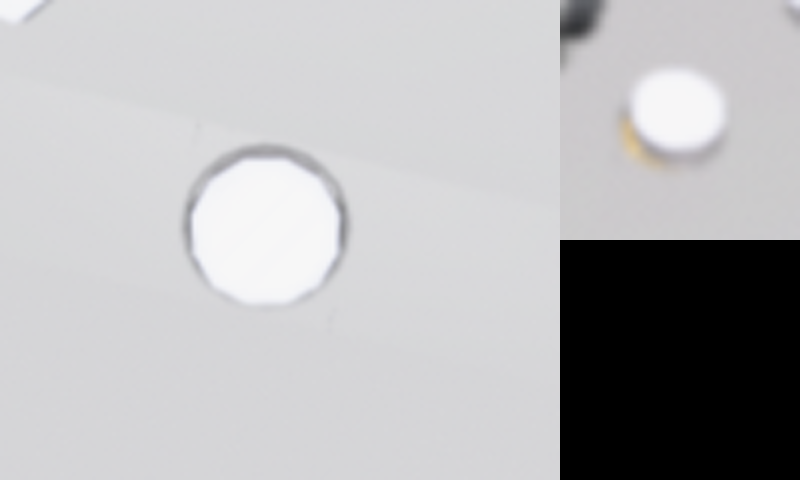

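The wrist crop shows the cell at (267,228) with an even dark ring around it. The side inset shows it low in the mouth. I'll triangulate the height of its top (32 mm expected) and its tilt.

```bash
cat > tri.py <<'E'
from h import *
L=[]
for n,box in (('wrist',(285,130,350,200)),('side',(342,228,380,262)),('scene',None)):
    g=grab(n)
    if n=='scene':
        c=np.linalg.inv(g['pose'])@np.array([.629,-.0925,.032,1]);u=g['fx']*c[0]/c[2]+g['cx'];v=g['fy']*c[1]/c[2]+g['cy']
        box=[int(u-16),int(v-14),int(u+16),int(v+14)]
    if n=='wrist':
        c=np.linalg.inv(g['pose'])@np.array([.629,-.0925,.032,1]);u=g['fx']*c[0]/c[2]+g['cx'];v=g['fy']*c[1]/c[2]+g['cy']
        box=[int(u-30),int(v-30),int(u+30),int(v+30)]
    x0,y0,x1,y1=box; im=g['image'][y0:y1,x0:x1]
    gr=cv2.cvtColor(im,cv2.COLOR_RGB2GRAY); bg=np.median(gr); m=(gr>(bg+gr.max())/2).astype(np.uint8)
    nn,l,st,ce=cv2.connectedComponentsWithStats(m); i=1+st[1:,4].argmax(); p=ce[i]+[x0,y0]
    o,d=ray(g,*p); L.append((o,d/np.linalg.norm(d))); print(n,bg,gr.max(),st[i].tolist(),p.round(1),plane(g,*p,.032).round(4))
for S in ((0,1),(0,2),(1,2),(0,1,2)):
    A=sum(np.eye(3)-np.outer(L[i][1],L[i][1]) for i in S); b=sum((np.eye(3)-np.outer(L[i][1],L[i][1]))@L[i][0] for i in S)
    print(S,np.linalg.solve(A,b).round(4))
E
python3 tri.py
```

```text
wrist 214.0 247 [13, 13, 36, 36, 1049] [315.6 163.7] [ 0.6291 -0.0923  0.032 ]
side 202.0 246 [10, 9, 15, 13, 151] [359.2 242.5] [ 0.629  -0.0932  0.032 ]
scene 202.0 255 [9, 9, 15, 11, 132] [295.7 261.9] [ 0.6275 -0.0929  0.032 ]
(0, 1) [ 0.6291 -0.0925  0.0311]
(0, 2) [ 0.6285 -0.0928  0.0324]
(1, 2) [ 0.6286 -0.0941  0.0337]
(0, 1, 2) [ 0.6287 -0.0931  0.0325]
```

Top at 32.5 mm, centred over the well: the cell has dropped in. I'll shut the fingers and move over it.

```bash
python3 -m pendant '[[[22,0,0],[0,0,0],0],[[21,-0.3,0],[0,0,0],0],[[0,0,15],[0,0,0],0],[[0,0,15],[0,0,0],0],[[0,0,0],[0,0,0],0]]' 20; python3 -m pendant '[[[0,0,0],[0,0,0],0],[[0,0,0],[0,0,0],0]]'; python3 -c "
from h import *
print(intool([.629,-.0926,.032]))"
```

```text
t: 10.45
position: [0.6249, -0.0921, 0.2073]
eef_rot: [180.0, 0.4, -15.0]
force: [0.2, 0.4, -0.2]
width: -0.0005
grip_force: 0.0
t: 10.7
position: [0.6274, -0.0926, 0.2112]
eef_rot: [-180.0, -0.1, -15.0]
force: [-0.3, 0.0, -0.3]
width: -0.0002
grip_force: 0.0
[  1.35048408  -0.43117357 179.20916717]
```

```bash
python3 -m pendant '[[[1.3,-0.4,0],[0,0,0],0],[[0,0,1],[0,0,0],0],[[0,0,1],[0,0,0],0],[[0,0,0],[0,0,0],0]]'; python3 -m pendant '[[[0,0,1],[0,0,0],0],[[0,0,0.5],[0,0,0],0],[[0,0,0],[0,0,0],0]]'; python3 -m pendant '[[[0,0,0.5],[0,0,0],0],[[0,0,0.5],[0,0,0],0],[[0,0,0],[0,0,0],0]]'
```

```text
t: 11.2
position: [0.6286, -0.0926, 0.2085]
eef_rot: [180.0, 0.0, -15.0]
force: [-0.4, 0.3, 0.0]
width: 0.0003
grip_force: 0.0
t: 11.58
position: [0.6286, -0.0926, 0.2071]
eef_rot: [180.0, 0.0, -15.0]
force: [0.8, 0.1, 0.3]
width: 0.0002
grip_force: 0.0
t: 11.95
position: [0.6287, -0.0926, 0.2061]
eef_rot: [180.0, 0.0, -15.0]
force: [0.3, 0.2, -0.7]
width: -0.0001
grip_force: 0.0
```

```bash
for i in 1; do :; done; python3 -m pendant '[[[0,0,0.5],[0,0,0],0],[[0,0,0],[0,0,0],0]]' | grep -E 'pos|force'; python3 -m pendant '[[[0,0,0.5],[0,0,0],0],[[0,0,0],[0,0,0],0]]'| grep -E 'pos|force'; python3 -m pendant '[[[0,0,0.5],[0,0,0],0],[[0,0,0],[0,0,0],0]]'| grep -E 'pos|force'; python3 -m pendant '[[[0,0,0.5],[0,0,0],0],[[0,0,0],[0,0,0],0]]'| grep -E 'pos|force'
```

```text
position: [0.6287, -0.0926, 0.2056]
force: [0.2, 0.4, -0.2]
grip_force: 0.0
position: [0.6287, -0.0926, 0.2055]
force: [-1.3, 0.5, 3.6]
grip_force: 1.4
position: [0.6288, -0.0926, 0.2051]
force: [-2.7, 0.0, 5.1]
grip_force: 2.4
position: [0.6287, -0.0926, 0.2043]
force: [-0.5, 0.2, 4.7]
grip_force: 2.4
```

Contact at TCP z = 0.2055 m, and the contact's 5 N plateau has begun.

```bash
python3 -m pendant '[[[0,0,0.4],[0,0,0],0],[[0,0,0],[0,0,0],0]]' | grep -E 'pos|force:'; python3 -m pendant '[[[0,0,0.4],[0,0,0],0],[[0,0,0],[0,0,0],0]]'| grep -E 'pos|force:'; python3 -m pendant '[[[0,0,0.4],[0,0,0],0],[[0,0,0],[0,0,0],0]]'| grep -E 'pos|force:'
```

```text
position: [0.6287, -0.0926, 0.2038]
force: [-1.7, -0.1, 4.6]
grip_force: 2.4
position: [0.6287, -0.0926, 0.2033]
force: [-1.7, -0.3, 4.2]
grip_force: 2.3
position: [0.6287, -0.0926, 0.2029]
force: [-2.9, 0.0, 5.9]
grip_force: 2.3
```

```bash
python3 -m pendant '[[[0,0,0.5],[0,0,0],0],[[0,0,0],[0,0,0],0]]' | grep -E 'pos|force:'; python3 -m pendant '[[[0,0,0.5],[0,0,0],0],[[0,0,0],[0,0,0],0]]'| grep -E 'pos|force:'; python3 -m pendant '[[[0,0,0.5],[0,0,0],0],[[0,0,0],[0,0,0],0]]'| grep -E 'pos|force:'
```

```text
position: [0.6287, -0.0926, 0.2024]
force: [-1.6, 0.5, 4.3]
grip_force: 2.3
position: [0.6287, -0.0926, 0.2019]
force: [-1.9, 1.2, 4.7]
grip_force: 2.3
position: [0.6287, -0.0926, 0.2015]
force: [-1.5, -0.3, 4.5]
grip_force: 2.3
```

```bash
python3 -m pendant '[[[0,0,0.5],[0,0,0],0],[[0,0,0],[0,0,0],0]]' | grep -E 'pos|force:'; python3 -m pendant '[[[0,0,0.5],[0,0,0],0],[[0,0,0],[0,0,0],0]]'| grep -E 'pos|force:'
```

```text
position: [0.6287, -0.0926, 0.2009]
force: [-0.8, 1.1, 5.2]
grip_force: 2.3
position: [0.6287, -0.0926, 0.2004]
force: [-2.3, 0.4, 4.4]
grip_force: 2.3
```

```bash
python3 -m pendant '[[[0,0,0.5],[0,0,0],0],[[0,0,0],[0,0,0],0]]'| grep -E 'pos|force:'
```

```text
position: [0.6287, -0.0926, 0.1999]
force: [-1.0, 0.6, 4.2]
grip_force: 2.3
```

```bash
python3 -m pendant '[[[0,0,0.5],[0,0,0],0],[[0,0,0],[0,0,0],0]]'| grep -E 'pos|force:'
```

```text
position: [0.6287, -0.0926, 0.1994]
force: [-1.2, 0.2, 4.2]
grip_force: 2.3
```

```bash
python3 -m pendant '[[[0,0,0.4],[0,0,0],0],[[0,0,0],[0,0,0],0]]'| grep -E 'pos|force:'
```

```text
position: [0.6287, -0.0926, 0.1991]
force: [-1.6, -0.2, 5.1]
grip_force: 2.5
```

```bash
python3 -m pendant '[[[0,0,0.4],[0,0,0],0],[[0,0,0],[0,0,0],0]]'| grep -E 'pos|force:'
```

```text
position: [0.6288, -0.0926, 0.1991]
force: [-1.9, -0.1, 6.3]
grip_force: 3.4
```

The TCP has stalled at 0.1991 m and the force is rising: this is the hard stop. Now I build the force.

```bash
python3 -m pendant '[[[0,0,0.3],[0,0,0],0],[[0,0,0],[0,0,0],0]]'| grep -E 'pos|force:'
```

```text
position: [0.6288, -0.0926, 0.1991]
force: [-1.9, 0.1, 9.3]
grip_force: 4.1
```

```bash
python3 -m pendant '[[[0,0,0.3],[0,0,0],0],[[0,0,0],[0,0,0],0]]'| grep -E 'pos|force:'
```

```text
position: [0.6288, -0.0926, 0.1991]
force: [-3.7, 0.7, 9.8]
grip_force: 4.8
```

```bash
python3 -m pendant '[[[0,0,0.4],[0,0,0],0],[[0,0,0],[0,0,0],0]]'| grep -E 'pos|force:'; python3 -m pendant '[[[0,0,0.3],[0,0,0],0],[[0,0,0],[0,0,0],0]]'| grep -E 'pos|force:'
```

```text
position: [0.6288, -0.0926, 0.199]
force: [-3.2, 0.6, 11.1]
grip_force: 5.6
position: [0.6289, -0.0926, 0.199]
force: [-4.1, 0.9, 11.9]
grip_force: 6.3
```

```bash
python3 -m pendant '[[[0,0,0.3],[0,0,0],0],[[0,0,0],[0,0,0],0]]'| grep -E 'pos|force:'
```

```text
position: [0.6289, -0.0926, 0.199]
force: [-5.1, 0.8, 15.3]
grip_force: 7.0
```

About 14 to 15 N. I'll hold it.

```bash
python3 -m pendant '[[[0,0,0.2],[0,0,0],0],[[0,0,0],[0,0,0],0],[[0,0,0],[0,0,0],0],[[0,0,0],[0,0,0],0],[[0,0,0],[0,0,0],0]]'| grep -E 'pos|force:'; python3 -m pendant '[[[0,0,0],[0,0,0],0],[[0,0,0],[0,0,0],0],[[0,0,0],[0,0,0],0]]'| grep -E 'pos|force:'
```

```text
position: [0.6289, -0.0926, 0.199]
force: [-4.9, 0.8, 15.5]
grip_force: 7.4
position: [0.6289, -0.0926, 0.199]
force: [-5.8, 0.7, 14.7]
grip_force: 7.4
```

```bash
python3 -m pendant '[[[0,0,-2],[0,0,0],0],[[0,0,-5],[0,0,0],0],[[-5,0,-30],[0,0,0],0],[[-40,0,-20],[0,0,0],0],[[0,0,0],[0,0,0],0]]'; python3 -m pendant '[[[0,0,0],[0,0,0],0],[[0,0,0],[0,0,0],0]]'
python3 - <<'E'
from h import *
g=grab('wrist'); s=grab('side')
c=np.linalg.inv(g['pose'])@np.array([.629,-.0925,.026,1]);u=int(g['fx']*c[0]/c[2]+g['cx']);v=int(g['fy']*c[1]/c[2]+g['cy']);print(u,v)
a=cv2.resize(g['image'][max(v-60,0):v+60,u-70:u+70],(560,480),interpolation=2); b=cv2.resize(s['image'][225:265,340:380],(240,240),interpolation=2)
o=np.zeros((480,800,3),np.uint8);o[:,:560]=a;o[:240,560:]=b
cv2.imwrite('pics/w9.png',o[:,:,::-1])
E
python3 tri.py
```

```text
t: 18.82
position: [0.5834, -0.0804, 0.2541]
eef_rot: [180.0, 0.1, -15.0]
force: [-0.3, 0.8, 0.6]
width: -0.0001
grip_force: 0.0
t: 19.08
position: [0.5858, -0.0812, 0.2532]
eef_rot: [180.0, 0.0, -15.0]
force: [-0.4, 0.2, -0.7]
width: -0.0
grip_force: 0.0
316 155
wrist 217.0 247 [14, 12, 34, 34, 902] [316.5 155.5] [ 0.6303 -0.0927  0.032 ]
side 202.0 246 [10, 11, 15, 13, 148] [359.  244.9] [ 0.6274 -0.0974  0.032 ]
scene 202.0 255 [9, 11, 14, 12, 129] [295.8 264.5] [ 0.6313 -0.0971  0.032 ]
(0, 1) [ 0.6292 -0.0926  0.0244]
(0, 2) [ 0.6285 -0.0929  0.026 ]
(1, 2) [ 0.6287 -0.0944  0.0274]
(0, 1, 2) [ 0.6288 -0.0932  0.026 ]
```

View pics/w9.png

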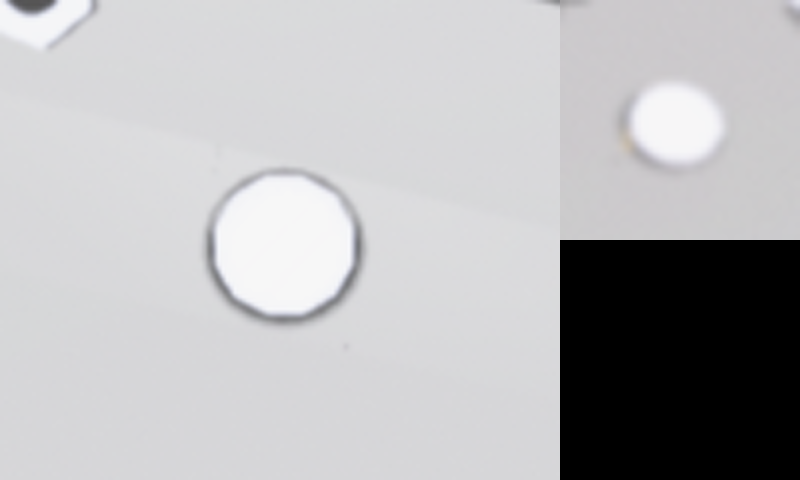

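The cell sits flat and centred at (286,245), its top at about 26 mm, 6.5 mm lower than before pressing. The robot is clear of it.

```bash
python3 -c "
from plant import close_job
print(close_job())"
```

```text
the job is handed in; nothing more can be done
None
```

I nudged the cell into the well, pressed it about 6.4 mm down onto the hard stop, held it there at about 15 N (peak reading 15.5 N) for 1 s, released it, and handed the job in at about 19 s; no verdict came back.

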